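Fit the missing resonator rod and hold the tuning wand over it

ROBOT

A 6-joint arm with a two-finger parallel gripper is mounted at the origin on the work surface. World frame = base frame: x ahead of the robot, y to its left, z up, the work surface at z = 0. Lengths are in m, angles in rad, forces in N, time in s.
With the tool pointing down it reaches from about 0.375 to 0.925 m from the base axis. Payload 5.7 kg.
Tool frame: the origin (TCP) lies at the very end of the fingers, on their centre line; the grasp point (between the pads) lies 19 mm behind it (ctrl.hold_point_z is the z of the grasp point in the tool frame, in m); z points along the fingers, y is the line along which they close (so a half turn about z gives the same grasp; the last joint's range is limited). The gripper opens to 88 mm and grips with 3 to 60 N. Pads are 20 mm wide; open, the fingers measure 115 mm over their backs; the gripper's body (75 mm by 178 mm) begins 61 mm behind the grasp point.
Start: joints at [1.187, 0.359, 1.51, -0, 1.272, -0.115], TCP at [0.159, 0.578, 0.223] pointing down, gripper open.
Joint ranges: [-2.97, 2.97], [-1.01, 2.36], [0.21, 2.38], [-0.96, 4.11], [0.2, 2.71], [-2.98, 2.98]. Speed limits (rad/s): [2.39, 2.39, 3.14, 3.14, 3.14, 3.14].

INTERFACE

Orientations are given as a unit quaternion [w, x, y, z].
In Python, from workcell import ctrl gives the robot as it stands. The module is installed in compiled form; this text tells all that it offers.
- The arm moves only by the shell command python3 -m pendant 'ROWS' [FORCE]. ROWS is a JSON object whose one key "increments" holds a list of rows, each a list of 5 numbers: the opening, from 0 (shut) to 1 (fully open), then the shift along the world's x, y, z in units of 60 mm (1.0 is 60 mm), then the turn about the world's z in units of 6 degrees (1.0 is 6 degrees). In form: {"increments": [[gripper, dx, dy, dz, yaw], ...]}. A call has 1 to 10 rows; each row shifts and turns the commanded pose from where the row before left it; what a row does not reach is not made up. A row lasts 1/8 s, in which the tool goes at most 62.5 mm and 10.7 degrees, less where a joint would pass 70% of its speed; a pose out of reach is approached as far as the arm can. A call is refused whole if a number of a shift passes 1 or a number of a turn 1, either way. A call with a gripper value outside its range is refused whole. The fingers move at their own pace and stop on an object; FORCE is the grip in N (left out, the last holds). Time passes only in rows, so rows that do not move let the fingers close. It gives the time, the measured TCP pose, the force, the opening and the grip force at its end, in the units of the state.
- ctrl.state(): the state, without advancing time (a new reading comes with each control period).
- ctrl.read_camera(name): name is "side" or "top"; returns a dict with "color" (384x512x3 uint8, blue, green, red), "z_map" (384x512 float32, m along the optical axis (not along the pixel's ray), 0 where there is no reading), "fx", "fy", "cx", "cy" (pixels), "R" (3x3) and "t" (3): a world point X has camera coordinates R X + t. Camera axes: x right, y down, z forward; pixel columns grow to the right and rows downward; lengths in m; the calibration is good to about 2 mm. A picture is of the moment at which its call begins.
- ctrl.finish_job(): hands the job in; it is judged then, once.
The state is a dict: "time_s": time; "qpos": joint angles; "qd": joint speeds; "joint_efforts": joint torques, N m; "tool_pos": TCP position; "tcp_rot": TCP orientation; "contact_force": force on the tool from outside, world axes, zero at the start; "moment": the same for the moment, N m; "opening": opening from 0.0 (shut) to 1.0 (fully open); "gripper_force": force on a finger pad.
Only numpy, scipy, OpenCV 4.12 (cv2) and the standard library are available. Lean on these libraries where they do the work, as an engineer would, in place of code of your own. Each camera call takes 0.05 s, during which the arm holds its last target. There are 200 camera calls.

TASK

The open cavity filter on the bench lacks one resonator rod: take the long rod from the grey transit block (the short one is not for this filter) and seat it upright, fully down, in the empty socket, and let go of it. Then take the tuning wand with the flat round disc out of the black rack, carry it over the filter's walls, and finish by holding it upright and still with the disc centred about 5 mm above the top of the rod you fitted, in place of the tuning screw: keep hold of the wand, never let it touch the filter or any of its rods, and leave the short rod, the other wand, the filter's lid and the torque wrench where they are.

Things in the scene. Friction and masses are not known exactly. Their poses are not given: they have to be found in the camera images.
- filter: Open aluminium filter housing fixed to the bench: trough 222 mm long (its y), 90 wide (x), 62 high, walls and floor 8 mm, open top. A port with a load or adapter, up to 15 mm thick, sticks out 28 mm from each end, 36 mm up. Five places along y at -76, -38, 0, 38, 76 mm: four hold brass rods, one (it varies) is the empty socket. Origin: underside centre, on the bench, z up.
- socket: The empty socket: fixed square aluminium boss, 26 x 26 mm, 12 mm high, on the filter's floor, with a round vertical hole of 13.4 mm diameter right through to the floor, its edge chamfered 1.5 mm. Origin: underside centre, at the bottom of the hole, 8 mm above the bench, z up. A rod fully down stands on that bottom.
- post1: One of four brass rods already fitted (fixed), 12 mm diameter, in a 26 mm square boss 12 mm high. Origin: centre of the boss's underside, 8 mm above the bench; the rod's top is 44 mm above the origin, 10 mm below the filter's rim.
- post2: Another fitted rod, like post1.
- post3: Another fitted rod, like post1.
- post4: Another fitted rod, like post1.
- block: Grey plastic transit block, 50 x 130 x 22 mm (x, y, z), fixed, with three holes in a row along its y at -40, 0 and 40 mm, 13.6 mm wide and 12 mm deep. The long and the short rod stand in the two outer holes, either way round; the middle one is empty. Origin: centre of the underside on the bench.
- rod: The long loose brass rod, 12 mm diameter, 44 mm long, about 40 g, with a small chamfer at its foot and a dark tapped hole in its top. It stands upright in the block with its foot 10 mm above the bench, so that 32 mm of it stand out of the block. Origin: centre of its foot; z along the rod, up.
- rod_top (a point): Centre of the top face of the long rod, 44 mm above its origin. Its z is the rod's axis.
- short_rod: The short brass rod, 12 mm diameter, 30 mm long, standing in the other outer hole of the block, its top 40 mm above the bench. Not for this filter: leave it. Origin: centre of its foot.
- rack: Black open rack, fixed: base plate 64 x 150 x 8 mm and, on four posts, a top plate 56 x 150 mm from 44 to 50 mm above the bench with two 29 mm round holes at y = -35 and 35 mm. Two wands stand upright on the base plate through the holes, either way round. Origin: centre of the underside on the bench.
- wand: The wand to use, the taller: white plastic shaft, 10 mm diameter, with a flat brass disc at its foot, 20 mm diameter, 4 mm thick (13 mm collar above it, 8 mm high); 150 mm long, about 45 g. It stands loosely upright on its disc on the rack's base plate, 8 mm above the bench, top at 158 mm. Origin: centre of the disc's flat lower face; z up the shaft.
- wand_face (a point): Centre of the disc's flat lower face (the wand's origin). Its z points up the shaft.
- slug_wand: The other wand: the same white shaft but only 118 mm long overall, with a dark steel slug of 16 mm diameter, 26 mm long, at its lower end; its top is 126 mm above the bench. Leave it. Origin: centre of its lower face.
- lid: The filter's aluminium lid, 90 x 222 x 4 mm with a row of five brass tuning screws 16 mm high, lying on the bench beyond the filter. Leave it. Origin: centre of its underside.
- torque_wrench: Small torque wrench, about 150 mm long, 16 mm thick, lying on the bench on the robot's side of the filter. Leave it. Origin: near its middle, on the bench; it lies along its y.
Not all that is in view belongs to the job. Several things look just like the rack: the one meant starts farthest from the robot's base.

How it is judged:
By the outcome, as a careful person would: the job done as asked, in the order asked, and still so for the second after the job is handed in, while the arm keeps its last pose, push and grip.
It also fails if it takes over 58 s, if anything falls off the work surface, if the arm or the gripper's body presses on something with over 40 N, if the wrist force passes 120 N, or if a joint passes its speed limit or range.

## Working session

There is one attempt and no reset: what is moved stays moved. The work goes in short steps, Python scripts to look and compute and a shell command to move; the robot and the scene stay as the last step left them, time stands still between calls to the robot, and variables do not carry over. Pictures are saved under pics/ and viewed, at most 10 in all, crops included, and the job is handed in when it is done.

```bash
mkdir -p pics; python3 - <<'E'
from workcell import ctrl
import cv2,numpy as np
for n in("top","side"):
    c=ctrl.read_camera(n); cv2.imwrite(f"pics/{n}0.png",c["color"]); np.savez(f"{n}0.npz",**c)
    print(n,c["fx"],c["cx"],c["cy"],(-c["R"].T@c["t"]).round(3),c["R"].round(2).tolist())
s=ctrl.state();print(s["tool_pos"],s["tcp_rot"],s["time_s"],ctrl.hold_point_z)
E
```

```text
top 454.8133037186284 251.69874758713587 190.1839363904106 [0.271 0.007 1.227] [[-0.01, -1.0, 0.02], [-0.98, 0.0, -0.19], [0.19, -0.02, -0.98]]
side 419.0603821974966 252.58385463427814 194.3506861726855 [0.303 1.142 0.7  ] [[-0.99, -0.15, 0.02], [-0.09, 0.47, -0.88], [0.12, -0.87, -0.48]]
[0.15910674 0.57787367 0.22190193] [-2.09421508e-04  1.33985192e-01  9.90982987e-01 -8.02115767e-04] 0.1 -0.0187
```

View pics/top0.png

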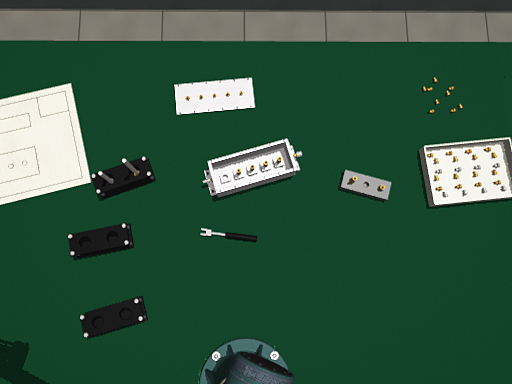

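View pics/side0.png

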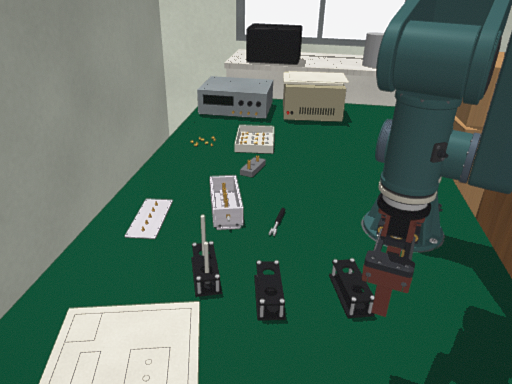

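The top view shows three racks at (123,177), (101,240) and (114,316). Only the first, the farthest, holds wands, with tips near (105,178) and (130,167). The filter is at (252,167) with its empty socket near (225,178). The block is at (366,185) with rods at (353,180) and (381,187). Loose rods also lie in the tray at (468,172) and as scatter at (440,95), and neither group is wanted.

```bash
cat > h.py <<'E'
import numpy as np,cv2
def cloud(c):
    z=c["z_map"];v,u=np.mgrid[:z.shape[0],:z.shape[1]]
    P=np.stack([(u-c["cx"])/c["fx"]*z,(v-c["cy"])/c["fy"]*z,z],-1)
    W=(P-c["t"])@c["R"]; W[z==0]=np.nan; return W
def proj(c,X):
    p=c["R"]@np.array(X)+c["t"]; return c["fx"]*p[0]/p[2]+c["cx"],c["fy"]*p[1]/p[2]+c["cy"]
def atz(c,u,v,z):
    d=c["R"].T@np.array([(u-c["cx"])/c["fx"],(v-c["cy"])/c["fy"],1]);o=-c["R"].T@c["t"]
    return o+d*(z-o[2])/d[2]
E
python3 - <<'E'
from h import *
t=dict(np.load("top0.npz"));s=dict(np.load("side0.npz"))
a=cv2.resize(t["color"][130:210,200:300],(400,320),interpolation=3)
b=cv2.resize(t["color"][160:210,330:400],(400,286),interpolation=3)
d=cv2.resize(t["color"][145:205,80:160],(400,300),interpolation=3)
e=cv2.resize(s["color"][150:185,235:275],(340,298),interpolation=3)
o=np.zeros((600,800,3),np.uint8);o[:300,:400]=a[:300];o[:286,400:]=b;o[300:,:400]=d;o[300:598,400:740]=e
cv2.imwrite("pics/crop.png",o)
W=cloud(t)
print("bench z",np.nanmedian(W[280:300,200:300,2]))
def rep(n,r,lo,hi):
    w=W[r[1]:r[3],r[0]:r[2]].reshape(-1,3);w=w[(w[:,2]>lo)&(w[:,2]<hi)]
    rc=cv2.minAreaRect((w[:,:2]*1000).astype(np.float32)); print(n,len(w),np.round(w.mean(0),4),np.round(rc[0],1),np.round(rc[1],1),round(rc[2],1),"zmax",w[:,2].max().round(3))
rep("filter rim",(195,130,310,205),.055,.075)
rep("block top",(335,160,400,205),.017,.027)
rep("rodA",(345,165,362,195),.03,.08);rep("rodB",(370,170,395,200),.03,.08)
rep("rack top",(85,145,160,205),.046,.054)
rep("wands",(85,145,160,205),.065,.3)
w=W[145:205,85:160].reshape(-1,3);k=w[w[:,2]>.065];print(np.round(k[np.argsort(-k[:,2])],3)[:40].tolist())
E
```

```text
bench z 2.5085605445494335e-05
filter rim 758 [ 0.5578 -0.0195  0.0616] [557.5 -18.1] [ 91.8 222.1] 16.7 zmax 0.069
block top 790 [ 0.5125 -0.3268  0.0219] [ 512.9 -327.6] [131.6  52.1] 74.6 zmax 0.027
rodA 30 [ 0.5232 -0.2872  0.0486] [ 523.9 -288.3] [10.3 11.1] 82.6 zmax 0.058
rodB 21 [ 0.5016 -0.365   0.0378] [ 502.  -365.5] [12.2 10.7] 51.8 zmax 0.043
rack top 891 [0.5342 0.326  0.0502] [535.5 327.1] [ 57.4 150.6] 19.9 zmax 0.054
wands 105 [0.5343 0.3206 0.1137] [533.7 325.3] [ 9.8 78.6] 19.2 zmax 0.161
[[0.55, 0.294, 0.161], [0.547, 0.296, 0.161], [0.543, 0.291, 0.16], [0.543, 0.294, 0.16], [0.548, 0.289, 0.159], [0.548, 0.292, 0.159], [0.545, 0.292, 0.159], [0.55, 0.292, 0.159], [0.546, 0.29, 0.158], [0.546, 0.295, 0.156], [0.546, 0.297, 0.156], [0.549, 0.295, 0.156], [0.544, 0.297, 0.155], [0.547, 0.288, 0.154], [0.545, 0.291, 0.152], [0.542, 0.293, 0.151], [0.545, 0.289, 0.149], [0.543, 0.292, 0.147], [0.544, 0.29, 0.146], [0.542, 0.293, 0.142], [0.542, 0.291, 0.142], [0.547, 0.289, 0.142], [0.545, 0.289, 0.14], [0.542, 0.293, 0.134], [0.544, 0.291, 0.134], [0.547, 0.289, 0.132], [0.542, 0.291, 0.132], [0.545, 0.289, 0.13], [0.523, 0.359, 0.129], [0.523, 0.357, 0.128], [0.518, 0.36, 0.127], [0.526, 0.363, 0.127], [0.521, 0.362, 0.126], [0.526, 0.36, 0.126], [0.526, 0.358, 0.126], [0.524, 0.363, 0.126], [0.526, 0.356, 0.125], [0.521, 0.356, 0.125], [0.544, 0.29, 0.125], [0.519, 0.358, 0.125]]
```

View pics/crop.png

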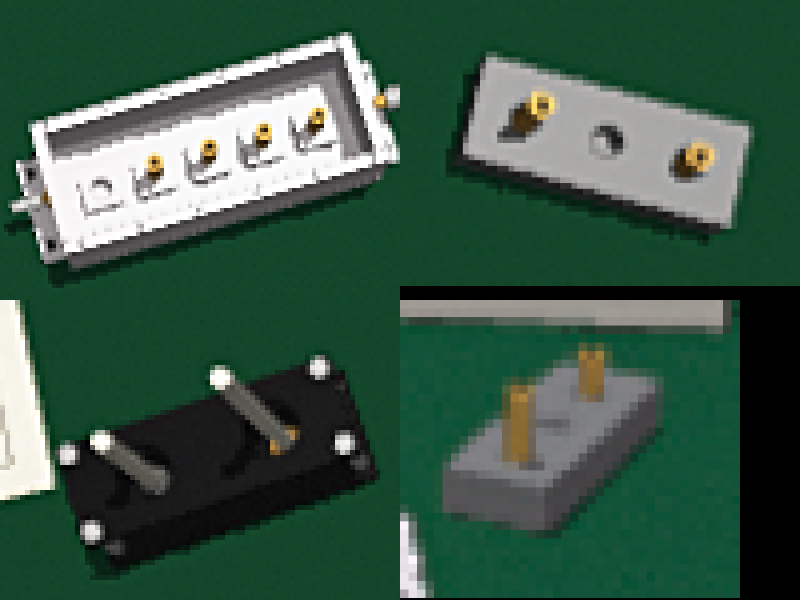

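The crop confirms three things. The long rod is the one nearer the filter, at image (353,180), with measured top z of about 0.055. The disc wand is the right-hand, taller one with the brass disc, near (135,186). The empty socket is the left-end boss at (225,177). I'll start towards the block and refine the socket position afterwards.

```bash
python3 -m pendant '{"increments":[[0.6,0.9,-0.4,0,-1],[0.6,0.8,-0.6,0,-1],[0.6,0.8,-0.6,0,-1],[0.6,0.8,-0.6,0,-1],[0.6,0.7,-0.7,0,-1],[0.6,0.7,-0.7,0,-1],[0.6,0.6,-0.8,0,-1],[0.6,0.4,-0.9,0,-1],[0.6,0.2,-0.95,0,-1],[0.6,0.1,-1,0,-1]]}' 20
python3 - <<'E'
from h import *
from scipy.optimize import least_squares
for n in("top","side"):
    c=dict(np.load(n+"0.npz"));W=cloud(c);hsv=cv2.cvtColor(c["color"],cv2.COLOR_BGR2HSV)
    # circles near expected post tops
    th=np.radians(16.7);C=np.array([.5575,-.0181]);ey=np.array([-np.sin(th),np.cos(th)])
    pts=[]
    for y in(-.076,-.038,0,.038):
        e=C+ey*y; d=np.hypot(W[...,0]-e[0],W[...,1]-e[1])
        m=(d<.014)&(W[...,2]>.047)&(W[...,2]<.058)
        q=W[m]; rc=cv2.minEnclosingCircle((q[:,:2]*1000).astype(np.float32)) if len(q)>2 else None
        pts.append(np.r_[q[:,:2].mean(0)]);print(n,m.sum(),q.mean(0).round(4),np.round(rc[0],1),rc[1], (q[:,:2].mean(0)-e).round(4))
    for i in [0,1]:
        pass
    w=W[(np.abs((W[...,:2]-C)@ey)<.13)&(np.abs((W[...,:2]-C)@[np.cos(th),np.sin(th)])<.06)&(W[...,2]>.057)&(W[...,2]<.067)]
    rc=cv2.minAreaRect((w[:,:2]*1000).astype(np.float32));print(n,np.round(rc[0],1),np.round(rc[1],1),rc[2])
    for e in ((.5238,-.288),(.502,-.365),(.547,.2935)):
        d=np.hypot(W[...,0]-e[0],W[...,1]-e[1]);m=(d<.014)&(W[...,2]>(.035 if e[1]<0 else .148))
        print(n,m.sum(),W[m].mean(0).round(4),np.round(np.nanmedian(W[m],0),4))
E
```

```text
time_s: 1.35
tool_pos: [0.5198, 0.1416, 0.2222]
tcp_rot: [-0.0, 0.613, 0.79, -0.0]
contact_force: [-0.2, -0.1, 0.3]
opening: 0.6
gripper_force: 0.0
top 16 [ 0.5785 -0.0907  0.0526] [578.9 -90.8] 5.781021595001221 [-0.0008  0.0002]
top 17 [ 0.5673 -0.0545  0.0523] [567.6 -54.2] 5.8887834548950195 [-0.0011  0.    ]
top 16 [ 0.5567 -0.0176  0.0525] [556.6 -17.5] 5.871802806854248 [-0.0008  0.0005]
top 15 [0.5459 0.0184 0.0521] [546.2  18.6] 5.560492515563965 [-0.0007  0.0001]
top [557.3 -18.1] [ 91.2 222. ] 16.58346939086914
top 27 [ 0.5231 -0.2877  0.0505] [ 0.5225 -0.2876  0.0542]
top 16 [ 0.5023 -0.3654  0.0397] [ 0.5026 -0.3652  0.0401]
top 17 [0.5461 0.2926 0.1567] [0.546  0.2919 0.1577]
side 6 [ 0.5778 -0.0913  0.0504] [575.9 -90.9] 6.491419315338135 [-0.0016 -0.0004]
side 6 [ 0.5665 -0.0551  0.0512] [565.6 -56.2] 5.045147895812988 [-0.0019 -0.0006]
side 10 [ 0.5562 -0.0192  0.0508] [554.  -19.5] 9.376923561096191 [-0.0013 -0.0011]
side 11 [0.5458 0.0174 0.0497] [545.8  15.3] 7.572956085205078 [-0.0008 -0.0009]
side [556.1 -19. ] [ 90.  225.7] 16.365816116333008
side 19 [ 0.5223 -0.2894  0.0457] [ 0.5232 -0.2908  0.0458]
side 7 [ 0.5005 -0.3663  0.0379] [ 0.5008 -0.3674  0.0383]
side 19 [0.5449 0.2929 0.1548] [0.5448 0.2935 0.1564]
```

```bash
python3 -m pendant '{"increments":[[0.6,0.06,-1,0,-1],[0.6,0,-1,0,-1],[0.6,0,-1,0,-1],[0.6,0,-1,0,-1],[0.6,0,-1,-0.2,-0.96],[0.6,0,-1,-0.5,0],[0.6,0,-0.7,-0.8,0],[0.6,0,-0.46,-0.5,0],[0.6,0,0,0,0]]}' 
python3 - <<'E'
from h import *
from workcell import ctrl
c=ctrl.read_camera("top");s=ctrl.read_camera("side");st=ctrl.state()
print(st["tool_pos"],st["tcp_rot"])
a=cv2.resize(c["color"][145:225,310:410],(400,320),interpolation=3);b=cv2.resize(s["color"][100:200,190:290],(400,400),interpolation=3)
o=np.zeros((400,800,3),np.uint8);o[:320,:400]=a;o[:,400:]=b;cv2.imwrite("pics/appr.png",o)
E
```

```text
time_s: 2.48
tool_pos: [0.5209, -0.2818, 0.1028]
tcp_rot: [-0.003, 0.795, 0.607, -0.001]
contact_force: [0.7, 0.7, 0.4]
opening: 0.599
gripper_force: 0.0
[ 0.52271662 -0.28067777  0.10563929] [-6.79192319e-04  7.94400243e-01  6.07394265e-01 -1.49911365e-06]
```

View pics/appr.png

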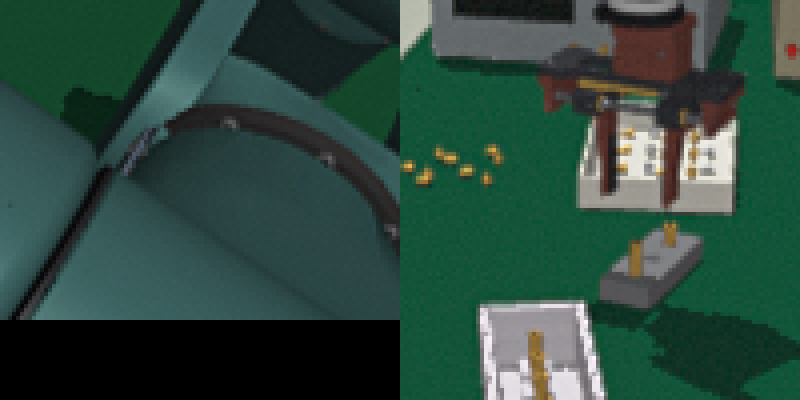

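In the side crop the open fingers, at crop (605,190) and (670,205), straddle the area above the long rod at (636,255). The arm hides the top view. Next I correct y by -7 mm, descend and grip.

```bash
python3 -m pendant '{"increments":[[0.6,0.01,-0.12,0,0],[0.6,0,0,0,0],[0.6,0,0,-0.5,0],[0.6,0,0,-0.5,0],[0.6,0,0,-0.26,0],[0.6,0,0,0,0],[0.6,0,0,0,0]]}' 20;  python3 -m pendant '{"increments":[[0,0,0,0,0],[0,0,0,0,0],[0,0,0,0,0],[0,0,0,0,0],[0,0,0,0,0],[0,0,0,0,0]]}' 20
```

```text
time_s: 3.45
tool_pos: [0.5243, -0.2888, 0.0311]
tcp_rot: [0.001, 0.794, 0.608, 0.0]
contact_force: [0.4, -0.6, 1.1]
opening: 0.599
gripper_force: 0.0
time_s: 4.2
tool_pos: [0.5245, -0.2889, 0.0303]
tcp_rot: [0.001, 0.794, 0.608, 0.0]
contact_force: [3.5, 0.2, -0.7]
opening: 0.118
gripper_force: 19.9
```

```bash
python3 -m pendant '{"increments":[[0,0,0,0.4,0],[0,0,0,0.7,0],[0,0,0,0.6,0],[0,0.18,0.5,0,1],[0,0,0.9,0,1],[0,0,0.9,0,1],[0,0,0.9,0,1],[0,0,0.9,0,1],[0,0,0.9,0,0.3],[0,0,0.5,0,0]]}'; python3 -m pendant '{"increments":[[0,0,0.2,0,0],[0,0,0,0,0],[0,0,0,0,0]]}'
python3 - <<'E'
from h import *
from workcell import ctrl
c=ctrl.read_camera("top");s=ctrl.read_camera("side");st=ctrl.state()
np.savez("s1.npz",**s)
print(st["tool_pos"],st["tcp_rot"],st["opening"],st["gripper_force"],st["contact_force"])
u,v=proj(s,st["tool_pos"]);print(u,v)
u,v=int(u),int(v)
b=cv2.resize(s["color"][v-50:v+50,u-50:u+50],(600,600),interpolation=3);cv2.imwrite("pics/held.png",b)
E
```

```text
time_s: 5.45
tool_pos: [0.5329, 0.0439, 0.1318]
tcp_rot: [-0.001, 0.596, 0.803, -0.001]
contact_force: [0.2, -0.0, -0.2]
opening: 0.116
gripper_force: 20.0
time_s: 5.82
tool_pos: [0.5344, 0.0524, 0.132]
tcp_rot: [0.0, 0.598, 0.802, -0.0]
contact_force: [0.4, -0.2, -0.8]
opening: 0.117
gripper_force: 20.0
[0.53444473 0.05234703 0.13200268] [-3.59136469e-06  5.97979419e-01  8.01511436e-01 -1.82059193e-04] 0.11961252883981024 19.97208595275879 [ 0.88811618 -0.31705359 -1.16669538]
226.68599630554618 182.0514076350751
```

View pics/held.png

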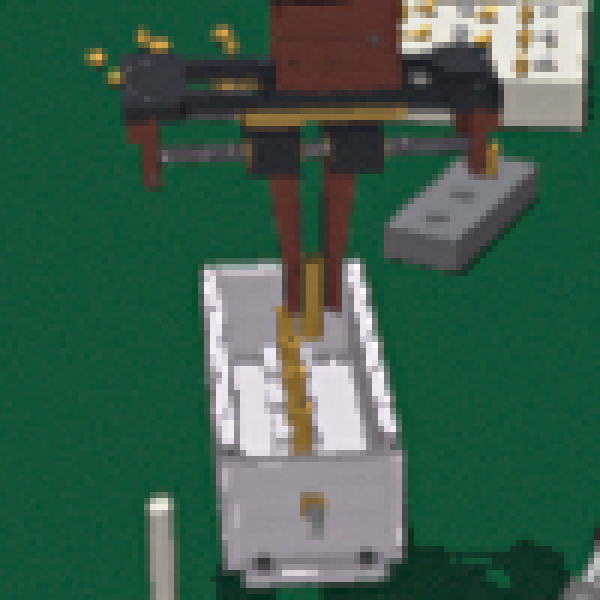

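The side crop shows the rod gripped upright at (313,295), with the block's outer hole empty at (437,217). The rod is over the filter, so I go down to just above the boss.

```bash
python3 -m pendant '{"increments":[[0,0.02,0.03,0,0],[0,0,0,-0.5,0],[0,0,0,-0.5,0],[0,0,0,-0.4,0],[0,0,0,0,0],[0,0,0,0,0]]}'; python3 -m pendant '{"increments":[[0,0,0,-0.07,0],[0,0,0,-0.05,0],[0,0,0,0,0],[0,0,0,0,0]]}'
```

```text
time_s: 6.68
tool_pos: [0.5362, 0.0552, 0.0487]
tcp_rot: [0.0, 0.597, 0.802, 0.0]
contact_force: [0.3, 0.5, -0.6]
opening: 0.118
gripper_force: 20.0
time_s: 7.18
tool_pos: [0.5356, 0.0554, 0.041]
tcp_rot: [0.0, 0.597, 0.802, 0.0]
contact_force: [-0.2, -0.1, -0.5]
opening: 0.122
gripper_force: 20.0
```

```bash
python3 -m pendant '{"increments":[[0,0,-0.015,0,0],[0,0,0,-0.03,0],[0,0,0,-0.03,0],[0,0,0,0,0],[0,0,0,0,0]]}'
```

```text
time_s: 7.8
tool_pos: [0.5355, 0.0544, 0.0372]
tcp_rot: [-0.0, 0.597, 0.802, -0.0]
contact_force: [-0.5, 0.2, 0.2]
opening: 0.122
gripper_force: 20.0
```

```bash
python3 -m pendant '{"increments":[[0,0,0,-0.04,0],[0,0,0,-0.04,0],[0,0,0,-0.04,0],[0,0,0,0,0],[0,0,0,0,0]]}';python3 -m pendant '{"increments":[[0,0,0,-0.03,0],[0,0,0,-0.02,0],[0,0,0,0,0],[0,0,0,0,0]]}'
```

```text
time_s: 8.43
tool_pos: [0.5355, 0.0545, 0.03]
tcp_rot: [-0.0, 0.597, 0.802, -0.0]
contact_force: [-0.6, -0.5, 0.2]
opening: 0.121
gripper_force: 20.0
time_s: 8.93
tool_pos: [0.5359, 0.0545, 0.028]
tcp_rot: [0.0, 0.597, 0.802, 0.0]
contact_force: [-1.4, -0.2, 10.3]
opening: 0.118
gripper_force: 20.0
```

The rod bottomed at TCP z = 0.028 with about 10 N, which is the expected depth. Now I release it, lift clear and check.

```bash
python3 -m pendant '{"increments":[[0.3,0,0,0,0],[0.3,0,0,0,0],[0.3,0,0,0,0],[0.3,0,0,0.3,0],[0.3,0,0,0.6,0],[0.3,0,0,1,0],[0.4,0,0.3,1,0.5],[0.5,0,0.9,0,0],[0.5,0,0.9,0,0],[0.5,0,0.9,0,0]]}'; python3 -m pendant '{"increments":[[0.5,0,0.4,0,0],[0.5,0,0,0,0],[0.5,0,0,0,0]]}'
python3 - <<'E'
from h import *
from workcell import ctrl
c=ctrl.read_camera("top");s=ctrl.read_camera("side");st=ctrl.state();np.savez("t2.npz",**c);np.savez("s2.npz",**s)
print(st["tool_pos"],st["tcp_rot"])
for n,k in(("t",c),("s",s)):
    W=cloud(k);C=np.array([.5353,.055]);d=np.hypot(W[...,0]-C[0],W[...,1]-C[1]);m=(d<.014)&(W[...,2]>.045)&(W[...,2]<.07);q=W[m];print(n,len(q),q.mean(0).round(4) if len(q) else "",q[:,2].max() if len(q) else "")
    e=np.array([.5465,.2925]);d=np.hypot(W[...,0]-e[0],W[...,1]-e[1]);m=(d<.014)&(W[...,2]>.15)&(W[...,2]<.17);print("wand",m.sum(),W[m].mean(0).round(4))
a=cv2.resize(c["color"][130:210,200:300],(400,320),interpolation=3);b=cv2.resize(s["color"][140:240,180:280],(400,400),interpolation=3)
o=np.zeros((400,800,3),np.uint8);o[:320,:400]=a;o[:,400:]=b;cv2.imwrite("pics/seated.png",o)
E
```

```text
time_s: 10.18
tool_pos: [0.5354, 0.2359, 0.2011]
tcp_rot: [0.0, 0.576, 0.817, 0.0]
contact_force: [0.0, -0.4, -1.3]
opening: 0.499
gripper_force: 0.0
time_s: 10.55
tool_pos: [0.5352, 0.2577, 0.2006]
tcp_rot: [-0.0, 0.576, 0.817, -0.001]
contact_force: [0.3, 0.3, -0.4]
opening: 0.5
gripper_force: 0.0
[0.53546293 0.2571925  0.20074045] [-6.49808154e-05  5.76612113e-01  8.17017932e-01 -4.06725504e-04]
t 18 [0.5341 0.0547 0.0519] 0.05559665050350445
wand 0 [nan nan nan]
s 9 [0.534  0.0534 0.0501] 0.05321817118479352
wand 17 [0.5451 0.293  0.1551]<stdin>:7: RuntimeWarning: Mean of empty slice.
  ret = um.true_divide(
```

View pics/seated.png

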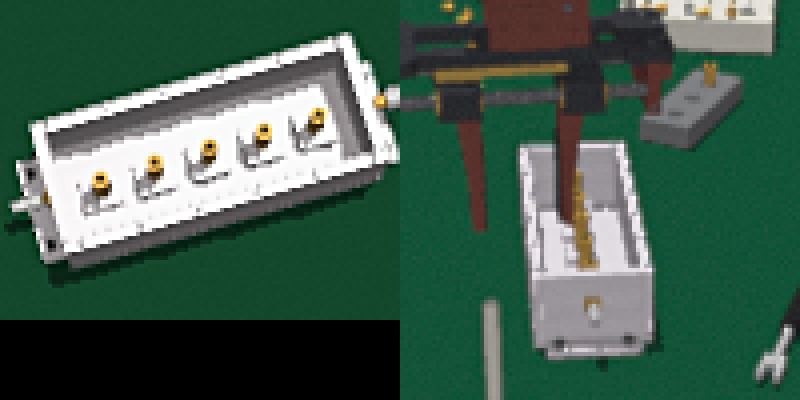

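Both views show the rod seated in line with the other posts, at crop (101,183), with its top at z of about 0.052. It is released. Next is the wand.

```bash
python3 -m pendant '{"increments":[[0.5,0.19,0.59,0,0],[0.5,0,0,0,0],[0.5,0,0,0,0]]}'; python3 -m pendant '{"increments":[[0.5,0,0,-0.4,0],[0.5,0,0,-0.5,0],[0.5,0,0,-0.5,0],[0.5,0,0,-0.28,0],[0.5,0,0,0,0],[0.5,0,0,0,0]]}'
```

```text
time_s: 11.02
tool_pos: [0.5467, 0.2926, 0.2007]
tcp_rot: [-0.0, 0.576, 0.817, -0.001]
contact_force: [0.2, 0.1, -0.1]
opening: 0.501
gripper_force: 0.0
time_s: 11.78
tool_pos: [0.5477, 0.2939, 0.1011]
tcp_rot: [0.0, 0.576, 0.817, 0.001]
contact_force: [0.1, 0.4, -0.1]
opening: 0.501
gripper_force: 0.0
```

```bash
python3 -m pendant '{"increments":[[0,0,0,0,0],[0,0,0,0,0],[0,0,0,0,0],[0,0,0,0,0],[0,0,0,0,0],[0,0,0,0,0]]}' 25; python3 -m pendant '{"increments":[[0,0,0,0.2,0],[0,0,0,0.3,0],[0,0,0,0.4,0],[0,0,0,0.5,0],[0,0,0,0.3,0],[0,0,0,0,0],[0,0,0,0,0]]}'
python3 - <<'E'
from h import *
from workcell import ctrl
s=ctrl.read_camera("side");st=ctrl.state();np.savez("s3.npz",**s)
print(st["tool_pos"],st["opening"],st["gripper_force"],st["contact_force"])
u,v=map(int,proj(s,np.array(st["tool_pos"])-[0,0,.05]))
b=cv2.resize(s["color"][v-60:v+40,u-50:u+50],(600,600),interpolation=3);cv2.imwrite("pics/wand.png",b)
T=np.array(st["tool_pos"]);W=cloud(s)
for h in np.arange(.02,.11,.01):
    m=(np.hypot(W[...,0]-T[0],W[...,1]-T[1])<.025)&(np.abs(W[...,2]-(T[2]-h))<.005);q=W[m]
    if len(q): print(h.round(2),len(q),(q.mean(0)-T).round(4))
E
```

```text
time_s: 12.52
tool_pos: [0.5471, 0.2939, 0.1003]
tcp_rot: [0.0, 0.576, 0.817, 0.0]
contact_force: [-1.1, -0.3, 3.1]
opening: 0.11
gripper_force: 25.0
time_s: 13.4
tool_pos: [0.5463, 0.2936, 0.2013]
tcp_rot: [-0.0, 0.576, 0.817, -0.001]
contact_force: [-0.1, 0.2, -0.4]
opening: 0.111
gripper_force: 25.0
[0.54610085 0.29347358 0.20095745] 0.1067535837817978 25.000018179416656 [-0.81777144 -0.49562144 -0.43360769]
0.02 13 [-0.0028 -0.0001 -0.0193]
0.03 15 [-0.002   0.0003 -0.0292]
0.04 15 [-0.002   0.0004 -0.0398]
0.05 14 [-0.0016  0.001  -0.05  ]
0.06 13 [-0.0013  0.0001 -0.0601]
0.07 12 [-0.0006 -0.0001 -0.0697]
0.08 21 [-0.0016  0.0001 -0.08  ]
0.09 28 [-0.0025  0.002  -0.0889]
```

View pics/wand.png

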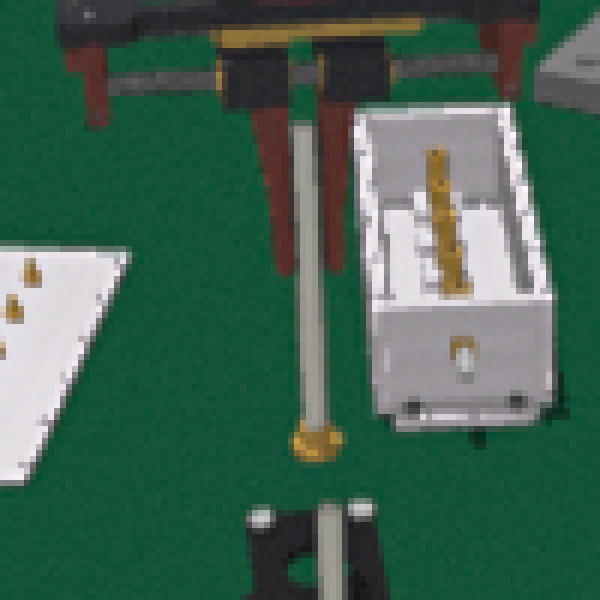

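The wand is held upright with its disc at (317,440), clear of the rack. The filter and the slug wand at (330,540) are untouched. I carry it over the fitted rod at this height.

```bash
python3 -m pendant '{"increments":[[0,0,-0.3,0,0],[0,-0.05,-0.6,0,0],[0,-0.05,-0.6,0,0],[0,-0.05,-0.6,0,0],[0,-0.02,-0.6,0,0],[0,0,-0.6,0,0],[0,0,-0.4,0,0],[0,0,-0.28,0,0],[0,0,0,0,0],[0,0,0,0,0]]}'
cat > w.py <<'E'
from h import *
from workcell import ctrl
import sys
s=ctrl.read_camera("side");st=ctrl.state();T=np.array(st["tool_pos"]);print(T.round(4),st["contact_force"].round(1) if hasattr(st["contact_force"],"round") else st["contact_force"])
def shaft(c,T,hs):   # image centre column of the white shaft at heights, minus projection of the vertical through T
    g=c["color"].astype(int);out=[];W=cloud(c)
    near=np.hypot(W[...,0]-T[0],W[...,1]-T[1])<.03
    for h in hs:
        u,v=proj(c,[T[0],T[1],h]);r=int(round(v));cols=np.where(near[r]&(W[r,:,2]>h-.02))[0]
        out.append((round(h,3),round(cols.mean()-u,2),len(cols)))
    return out
print("now",shaft(s,T,[T[2]-x for x in(.025,.035,.045,.055,.065,.075,.085,.09)]))
c0=dict(np.load("s2.npz"));print("rack",shaft(c0,np.array([.547,.293]),[.145,.13,.115,.1,.085,.07]))
# rod top as seen before
print("rodtop proj",proj(s,[.5357,.0548,.052]))
W=cloud(c0);m=(np.hypot(W[...,0]-.535,W[...,1]-.0545)<.013)&(W[...,2]>.03)&(W[...,2]<.056)
v,u=np.where(m);print("rod px",[(r,round(u[v==r].mean(),2),(v==r).sum(),W[r][m[r]][:,2].mean().round(3)) for r in np.unique(v)])
E
python3 w.py
```

```text
time_s: 14.7
tool_pos: [0.5366, 0.0554, 0.2019]
tcp_rot: [-0.0, 0.576, 0.817, 0.0]
contact_force: [0.2, 1.1, -0.6]
opening: 0.108
gripper_force: 25.0
[0.5366 0.0557 0.202 ] [-0.2 -0.9 -0.3]
now [(np.float64(0.177), np.float64(0.41), 3), (np.float64(0.167), np.float64(0.88), 4), (np.float64(0.157), np.float64(0.85), 4), (np.float64(0.147), np.float64(0.81), 4), (np.float64(0.137), np.float64(0.78), 4), (np.float64(0.127), np.float64(0.75), 4), (np.float64(0.117), np.float64(0.72), 6), (np.float64(0.112), np.float64(0.7), 6)]
rack [(0.145, np.float64(0.77), 4), (0.13, np.float64(0.54), 4), (0.115, np.float64(0.32), 4), (0.1, np.float64(0.11), 4), (0.085, np.float64(0.89), 4), (0.07, np.float64(1.51), 3)]
rodtop proj (np.float64(226.34232844187727), np.float64(205.64631581396068))
rod px [(np.int64(205), np.float64(227.0), np.int64(3), np.float64(0.053)), (np.int64(206), np.float64(227.0), np.int64(3), np.float64(0.05)), (np.int64(207), np.float64(227.0), np.int64(3), np.float64(0.048))]
```

```bash
cat > d.py <<'E'
from h import *
from workcell import ctrl
T=np.array(ctrl.state()["tool_pos"]);A={"shaft":[],"rod":[],"post":[]};Y=np.array([-.287,.958])
for i in range(12):
    c=ctrl.read_camera("side");W=cloud(c)
    for n,p,lo,hi in(("shaft",T[:2],T[2]-.075,T[2]-.025),("rod",(.5355,.0548),.03,.05),("post",(.5462,.0183),.044,.05)):
        d=W[...,:2]-np.array(p);m=(np.hypot(d[...,0],d[...,1])<.014)&(W[...,2]>lo)&(W[...,2]<hi)
        # central columns only
        e=d[m]; A[n].append(e[np.abs(e[:,0]-np.median(e[:,0]))<.0025])
print(T.round(4))
for n in A:
    q=np.vstack(A[n]);print(n,len(q),q.mean(0).round(4),np.median(q,0).round(4),q.std(0).round(4))
E
python3 d.py
```

```text
[0.5366 0.0557 0.202 ]
shaft 278 [-0.0021  0.0008] [-0.0017  0.0006] [0.0012 0.0025]
rod 19 [-0.0025  0.0006] [-0.0024  0.0013] [0.0018 0.0033]
post 37 [-0.0006  0.0022] [0.0002 0.0031] [0.0018 0.004 ]
```

```bash
python3 -m pendant '{"increments":[[0,-0.017,0,0,0],[0,0,0,-0.2,0],[0,0,0,-0.3,0],[0,0,0,-0.2,0],[0,0,0,-0.08,0],[0,0,0,0,0],[0,0,0,0,0]]}'; python3 d.py | head -2
python3 - <<'E'
from h import *
from workcell import ctrl
s=ctrl.read_camera("side");st=ctrl.state();T=st["tool_pos"];print(T)
for z in(.052,.057,.061): print(z,proj(s,[.5357,.0548,z]))
print("face",proj(s,np.array(T)-[0,0,.0923]))
b=cv2.resize(s["color"][150:230,180:280],(750,600),interpolation=3);cv2.imwrite("pics/hover.png",b)
E
```

```text
time_s: 16.23
tool_pos: [0.5361, 0.055, 0.1557]
tcp_rot: [0.0, 0.576, 0.817, 0.0]
contact_force: [0.4, -0.2, 0.3]
opening: 0.109
gripper_force: 25.0
[0.5361 0.055  0.1557]
shaft 270 [-0.0035  0.001 ] [-0.0035  0.0014] [0.0014 0.003 ]
[0.53572295 0.0550215  0.15530937]
0.052 (np.float64(226.34232844187727), np.float64(205.64631581396068))
0.057 (np.float64(226.3278073187567), np.float64(204.23320320635656))
0.061 (np.float64(226.3161512319889), np.float64(203.09889954195998))
face (np.float64(226.28802588924972), np.float64(202.56256997003328))
  return _methods._mean(a, axis=axis, dtype=dtype,
  ret = ret.dtype.type(ret / rcount)
```

View pics/hover.png

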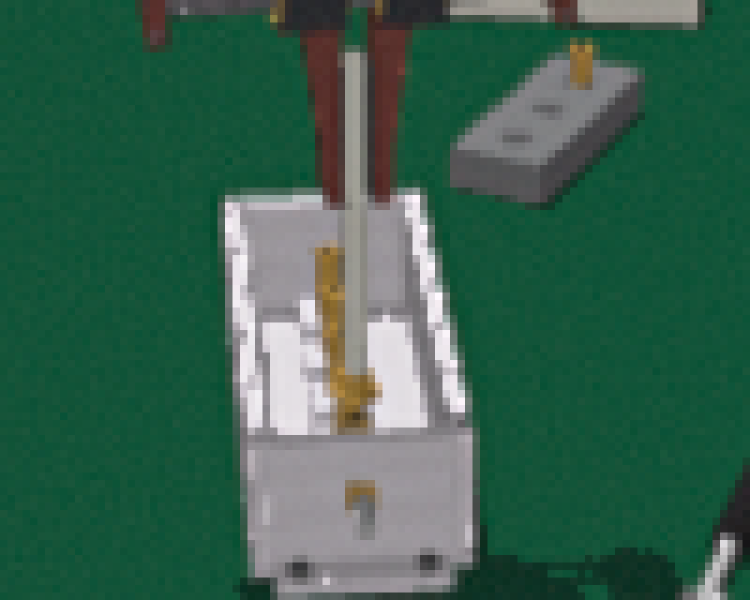

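The hover crop shows the disc at (354,390) directly above the rod at (352,415), a small gap between them, and the shaft vertical. Last descent of 6 mm with a small y trim.

```bash
python3 -m pendant '{"increments":[[0,0,0.012,0,0],[0,0,0,-0.05,0],[0,0,0,-0.05,0],[0,0,0,0,0],[0,0,0,0,0],[0,0,0,0,0],[0,0,0,0,0]]}'
python3 - <<'E'
from h import *
from workcell import ctrl
s0=dict(np.load("s2.npz"));s=ctrl.read_camera("side");T=np.array(ctrl.state()["tool_pos"])
def top(c,p):
    W=cloud(c);g=c["color"].min(2)
    u,v=proj(c,p);u=int(round(u));r=np.arange(int(v)-8,int(v)+9);return round(v,2),g[r[0]:r[-1]+1,u-1:u+3].mean(1).round().tolist()
print(T);print("rack",top(s0,[.547,.2928,.158]));print("now",top(s,[T[0],T[1]-.001,T[2]+.0577]))
b=cv2.resize(s["color"][150:230,180:280],(750,600),interpolation=3);cv2.imwrite("pics/final.png",b)
E
```

```text
time_s: 17.75
tool_pos: [0.5358, 0.0558, 0.1494]
tcp_rot: [0.0, 0.576, 0.817, 0.0]
contact_force: [-0.4, 0.7, -0.9]
opening: 0.111
gripper_force: 25.0
[0.53577363 0.05573394 0.14936898]
rack (np.float64(215.89), [20.0, 20.0, 19.0, 20.0, 21.0, 17.0, 16.0, 46.0, 95.0, 120.0, 135.0, 135.0, 134.0, 134.0, 135.0, 138.0, 139.0])
now (np.float64(159.2), [72.0, 69.0, 41.0, 30.0, 30.0, 28.0, 33.0, 62.0, 112.0, 123.0, 118.0, 114.0, 115.0, 115.0, 114.0, 115.0, 116.0])
```

View pics/final.png

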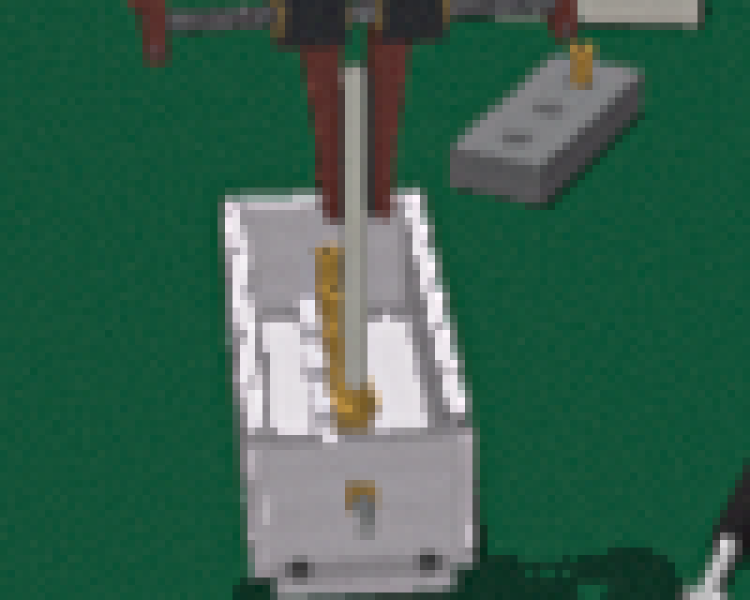

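The final crop shows the upright wand with its disc at (354,405) over the rod, about one pixel of gap, and the disc clear of the walls. There is no contact force and no slip in the grip, so I'm handing the job in.

```bash
python3 -c "
from workcell import ctrl
print(ctrl.finish_job())"
```

```text
the job is handed in; nothing more can be done
None
```

I seated the long rod fully down in the empty socket and released it; the arm now holds the disc wand upright and still, centred about 5 mm above the rod (estimated from the cameras and arm position). I handed the job in at about 18 s with no contact force, and the hand-in returned no verdict.

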